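Put the shear drive into third and start it

TASK

With closed fingers push the drive unit's gated lever out of the second slot (left, near) to the cross passage, across to the right and forward until it is fully home in the third slot (right-hand side, far from the robot), without dipping into the fourth. Then press the green start button fully down and let it come up. Only push: never take the lever between the fingers, and leave the red button and the loose things around the drive alone.

Things in the scene. Friction and masses are not known exactly. Their poses are not given: they have to be found in the camera images.
- drive: Grey bench drive, fixed. Origin on the worktop straight below the lever's pivot; x forward (away from the robot, yaw up to 0.25 rad either way), y left, z up. Housing x -120..+80, y -75..+75 mm, top z = 80 mm, on a base plate 6 mm wider all round. Blue motor (60 mm dia., centre z 50) sticks out on the right at x +35 to y -155 mm, a shaft with coupling on the left to y +110.
- gate (a point): Centre of the top of the aluminium gate plate (112 x 112 mm), 97 mm above the worktop at the drive's x = y = 0, axes as the drive's. H-shaped opening: slots along x at y = +23.5 and -23.5 mm, 17 mm wide, x -32..+32; one cross passage, x -10..+10 mm. The tongues of plate between the slots (corners rounded 6 mm) stop the lever's stem, 10 mm dia.
- slot_3 (a point): Far end of the third slot, at the gate's top: x +32, y -23.5 mm of the gate. Slots are marked with black pips at their ends: one pip = first, left far; two = second, left near; three = third, right far; four = fourth, right near.
- lever_side (a joint): Sideways angle of the lever, rad; 0 upright, + to the right (drive's -y), stops at -0.335 and +0.335. Within -0.335..-0.28 in the left slots, +0.28..+0.335 in the right ones; it passes between them only while lever_fore is within about -0.07..+0.07. Axis: the drive's x axis, 20 mm above the worktop.
- lever_fore (a joint): Fore-and-aft angle, rad; 0 in the cross passage, + forward (away from the robot), stops at -0.33 and +0.33; over 0.28 is fully home in a far slot. Starts somewhere in the second slot (-0.32..-0.14). Axis through the same pivot, tilts with the lever. Both joints have friction (about 2 N at the knob moves it) and no spring: the lever stays where it is left.
- lever_knob (a point): Centre of the lever's black ball knob, 36 mm dia., 165 mm from the pivot: 185 mm above the worktop upright, about 168 mm at a slot's end. With c = lever_side, f = lever_fore it is at x = 165 sin f, y = -165 cos f sin c, z = 20 + 165 cos f cos c mm of the drive. Under it a neck 16 mm dia., then the 10 mm stem.
- start_button_top (a point): Centre of the top of the green start button.
- stop_button (a joint): Travel of the red stop button, m; the same kind of button at x = -90, y = -40 mm of the drive, 80 mm to the right of the green one. 0 is up. Leave alone.
- weight_500g: Brass 500 g calibration weight, 38 mm dia., 52 mm high, loose on the worktop to the right of the drive; origin under its centre. Leave alone.
- spare_cone: Small metal penetrometer cone, 30 mm dia., 40 mm high, loose, right of the drive; origin under its centre. Leave alone.
- cutting_ring_2: Metal cutting ring, 50 mm dia., 20 mm high, loose, left of the drive; origin under its centre. Leave alone.
- penetration_cup: Light-coloured metal cup, 54 mm dia., 40 mm high, with soil, loose, left of the drive; origin under its centre. Leave alone.
- start_button (a joint): Green round start button, 28 mm dia., on the housing's near left corner at x -90, y +40 mm of the drive. Pressed straight down; springs back. Value: travel in m, 0 up, 0.006 fully down, which takes about 5 N.

How it is judged:
By the outcome, as a careful person would: the job done as asked, in the order asked, and still so for the second after the job is handed in, with the robot touching nothing.
It also fails if it takes over 67 s, if anything falls off the work surface, if the arm or the gripper's body presses on something with over 40 N, if the wrist force passes 120 N, or if a joint passes its speed limit or range.

ROBOT

A 6-joint arm with a two-finger parallel gripper is mounted at the origin on a cart in front of the work surface, level with it; the furniture and walls round the work are solid. World frame = base frame: x ahead of the robot, y to its left, z up, the work surface at z = 0. Lengths are in m, angles in rad, forces in N, time in s.
With the tool pointing down it reaches from about 0.325 to 0.9 m from the base axis. Payload 6.1 kg.
Tool frame: the origin (TCP) lies midway between the tips of the shut fingers; the grasp point (between the pads) lies 19 mm behind it (env.hold_point_z is the distance from the TCP to the grasp point, in m); x points along the fingers, y is the direction in which the jaws open and shut, and the axes are right-handed (so a half turn about x gives the same grasp; the last joint's range is limited). The gripper opens to 87 mm and grips with 3 to 60 N. Pads are 19 mm wide; open, the fingers measure 117 mm over their backs; the gripper's body (75 mm by 190 mm) begins 51 mm behind the grasp point.
Start: joints at [0.98, 0.22, 1.526, -0, 1.395, -0.126], TCP at [0.28, 0.559, 0.223] pointing down, gripper open.
Joint ranges: [-2.98, 2.98], [-0.91, 2.08], [0.09, 2.57], [-1.24, 4.39], [0.2, 2.65], [-2.68, 2.68]. Speed limits (rad/s): [2.57, 2.57, 3.01, 3.14, 3.14, 3.14].

INTERFACE

Orientations are given as a unit quaternion [w, x, y, z].
In Python, from bench import env, imaging, spotter gives the robot as it stands.
- The arm moves only by the shell command python3 -m crank 'ROWS' [FORCE]. ROWS is JSON, a list of rows, each an object with "translation": the shift along the world's x, y, z in cm, a list of three; "turn": the turn, a rotation vector about the world's x, y, z in rad, a list of three; "jaw": the opening in per cent of the stroke, from 0 (shut) to 100 (fully open). In form: [{"translation": [x, y, z], "turn": [wx, wy, wz], "jaw": jaw}, ...]. A call has 1 to 20 rows; each row is the pose to reach, as a shift and turn from the pose commanded when the call began; what a row does not reach only later rows make up. A row lasts 1/8 s, in which the tool goes at most 62.5 mm and 10.7 degrees, less where a joint would pass 70% of its speed; a pose out of reach is approached as far as the arm can. A call with a gripper value outside its range is refused whole. The fingers move at their own pace and stop on an object; FORCE is the grip in N (left out, the last holds). Time passes only in rows, so rows that repeat a pose let the fingers close. It gives the time, the measured TCP pose, the force and the opening at its end, in the units of the state.
- env.state(): the state, without advancing time (a new reading comes with each control period).
- imaging.read_camera(name): name is "side" or "top"; returns (picture, depth): 400x640x3 uint8, red, green, blue; 400x640 float32, m along the optical axis (not along the pixel's ray), 0 where there is no reading.
- imaging.camera_model(name): a dict with "camera_matrix" (3x3 intrinsics, pixels), "cam_to_world" (4x4, takes a point from camera to world coordinates). Camera axes: x right, y down, z forward; pixel columns grow to the right and rows downward; lengths in m; the calibration is good to about 2 mm. A picture is of the moment at which its call begins. camera_model takes no time and is no camera call.
- env.finish_job(): hands the job in, once; it reports no verdict.
Trained networks look in the newest picture that a camera, given by its name, has taken for a name from the list of things; names that differ only in an ending like _2 or _b are one class to them, and where a whole thing is asked for, a point or a joint stands for the part that bears it (a point fixed in the world has none). Each returns a list of dicts, best first, with "confidence" (0 to 1); they miss things now and then, are a little off and sometimes report something else, mostly with a low value. They report only what shows in the picture. A call takes as long as a camera call.
- spotter.outline_of(camera, label): "region" (400x640 bool, what is visible of it) and "extent" ([left, top, width, height] in pixels, round what is visible of it).
The state is a dict: "time_s": time; "joints": joint angles; "dq": joint speeds; "joint_torque": joint torques, N m; "position": TCP position; "ee_rot": TCP orientation; "force": force on the tool from outside, world axes, zero at the start; "ft_torque": the same for the moment, N m; "grip_width": finger opening in m.
Only numpy, scipy, OpenCV 4.12 (cv2) and the standard library are available. Lean on these libraries where they do the work, as an engineer would, in place of code of your own. Each camera call takes 0.05 s, during which the arm holds its last target. There are 200 camera calls.

## Working session

There is one attempt and no reset: what is moved stays moved. The work goes in short steps, Python scripts to look and compute and a shell command to move; the robot and the scene stay as the last step left them, time stands still between calls to the robot, and variables do not carry over. Pictures are saved under pics/ and viewed, about 8 in all and at most 12, crops included, and the job is handed in when it is done.

```bash
ls; mkdir -p pics; cat > h.py <<'E'
import numpy as np, cv2
from bench import env, imaging, spotter
def look(c):
    p,d=imaging.read_camera(c); m=imaging.camera_model(c)
    return p,d,np.array(m["camera_matrix"]),np.array(m["cam_to_world"])
def cloud(d,K,T):
    v,u=np.mgrid[:d.shape[0],:d.shape[1]]
    P=np.stack([(u-K[0,2])/K[0,0]*d,(v-K[1,2])/K[1,1]*d,d],-1)
    W=P@T[:3,:3].T+T[:3,3]; W[d<=0]=np.nan
    return W
E
python3 - <<'E'
from h import *
ims=[]
for c in ["side","top"]:
    p,d,K,T=look(c); cv2.imwrite(f"pics/{c}0.png",p[:,:,::-1]); W=cloud(d,K,T); np.save(f"/tmp/{c}.npy",W)
    print(c,T.round(3).tolist())
    for l in ["drive","lever_knob","start_button_top","stop_button","gate","weight_500g","spare_cone","cutting_ring_2","penetration_cup"]:
        try: r=spotter.outline_of(c,l)
        except Exception as e: print(l,e); continue
        for o in r[:2]:
            q=W[o["region"]]; print(l,round(o["confidence"],2),o["extent"],o["region"].sum(),np.nanmedian(q,0).round(4),np.nanpercentile(q,[2,98],axis=0).round(3).tolist())
s=env.state(); print(s["time_s"],s["position"],s["ee_rot"],s["grip_width"],s["force"])
E
```

```text
pics
side [[-0.984, -0.114, 0.14, 0.358], [-0.18, 0.64, -0.747, 0.349], [-0.005, -0.76, -0.65, 0.66], [0.0, 0.0, 0.0, 1.0]]
drive 0.72 [265.8, 167.2, 110.6, 99.6] 8838 [ 0.4878 -0.242   0.0808] [[0.386, -0.4, 0.012], [0.587, -0.185, 0.18]]
lever_knob 0.63 [347.3, 253.8, 30.5, 35.8] 911 [ 0.3854 -0.1836  0.0353] [[0.361, -0.22, 0.004], [0.411, -0.168, 0.041]]
lever_knob 0.56 [318.6, 174.8, 21.4, 36.0] 410 [ 0.4592 -0.2425  0.1778] [[0.441, -0.265, 0.099], [0.484, -0.233, 0.19]]
start_button_top 0.62 [352.0, 204.4, 12.2, 15.8] 163 [ 0.4136 -0.2647  0.1018] [[0.401, -0.279, 0.094], [0.427, -0.256, 0.104]]
gate 0.56 [268.2, 164.9, 105.9, 98.3] 8750 [ 0.4878 -0.2421  0.0808] [[0.387, -0.395, 0.015], [0.586, -0.185, 0.18]]
gate 0.56 [345.1, 178.8, 16.1, 10.0] 149 [ 0.4314 -0.3436  0.1014] [[0.418, -0.489, 0.001], [0.444, -0.334, 0.104]]
weight_500g 0.5 [348.1, 253.5, 33.2, 37.3] 915 [ 0.3852 -0.1836  0.0353] [[0.361, -0.22, 0.002], [0.411, -0.168, 0.041]]
cutting_ring_2 0.62 [311.0, 266.7, 27.0, 23.8] 404 [ 0.4598 -0.1685  0.012 ] [[0.436, -0.199, 0.001], [0.483, -0.151, 0.021]]
top [[0.01
[... 775 characters left out ...]
4155  0.0342] [[0.487, -0.436, 0.002], [0.522, -0.4, 0.053]]
spare_cone 0.57 [384.3, 225.1, 17.0, 13.5] 171 [ 0.4512 -0.4362  0.0112] [[0.439, -0.451, 0.0], [0.466, -0.425, 0.034]]
cutting_ring_2 0.55 [292.2, 205.4, 23.3, 19.7] 359 [ 0.4546 -0.2554  0.1831] [[0.44, -0.275, 0.1], [0.484, -0.24, 0.189]]
cutting_ring_2 0.5 [255.4, 211.4, 25.3, 27.5] 84 [ 0.4443 -0.1917  0.0135] [[0.435, -0.203, -0.001], [0.481, -0.167, 0.023]]
penetration_cup 0.89 [259.5, 250.2, 29.0, 24.6] 610 [ 0.3851 -0.1983  0.0344] [[0.362, -0.223, 0.022], [0.409, -0.173, 0.04]]
1.0 [0.28012361 0.55867975 0.22255277] [ 0.68811194  0.16282509  0.68809459 -0.16283668] 0.08720218338541798 [-0.12882577  0.09420544 -0.47291579]
```

```bash
python3 - <<'E'
from h import *
from scipy.optimize import least_squares
for c in ["side","top"]:
    W=np.load(f"/tmp/{c}.npy"); p=cv2.imread(f"pics/{c}0.png").astype(int)
    box=(W[...,0]>.36)&(W[...,0]<.65)&(W[...,1]>-.5)&(W[...,1]<-.15)
    B,G,R=p[...,0],p[...,1],p[...,2]
    z=W[...,2]
    for n,m in [("green",(G>R+40)&(G>B+30)),("red",(R>G+60)&(R>B+60))]:
        q=W[m&box&(z>.085)]; t=q[q[:,2]>np.percentile(q[:,2],90)-.003]
        (ce,r)=cv2.minEnclosingCircle(t[:,:2].astype(np.float32)*1000); print(c,n,len(t),t.mean(0).round(4),np.array(ce).round(1),round(r,1),np.percentile(q[:,2],[5,50,95]).round(4))
    for n,a,b,s in [("housing",.076,.086,0),("plate",.092,.102,0)]:
        m=(box&(z>a)&(z<b)); 
        n_,L,st,_=cv2.connectedComponentsWithStats(m.astype(np.uint8)); k=1+st[1:,4].argmax(); q=W[L==k]
        r=cv2.minAreaRect(q[:,:2].astype(np.float32)*1000); print(c,n,len(q),r,np.median(q[:,2]))
    q=W[box&(z>.135)&(W[...,0]<.6)]
    f=least_squares(lambda x:np.linalg.norm(q-x,axis=1)-.018,q.mean(0)-[0,0,.01],loss="soft_l1",f_scale=.001); print(c,"knob",len(q),f.x.round(4),np.abs(f.fun).mean())
a=cv2.imread("pics/side0.png")[140:320,240:440];b=cv2.imread("pics/top0.png")[130:290,230:430]
cv2.imwrite("pics/v1.png",np.vstack([cv2.resize(x,None,fx=2.0,fy=1.7,interpolation=2) for x in(a,b)]))
E
```

```text
side green 100 [ 0.4133 -0.2687  0.1027] [ 413.8 -269.3] 13.4 [0.1008 0.1026 0.1041]
side red 85 [ 0.4319 -0.3458  0.1028] [ 431.5 -346.2] 13.5 [0.0968 0.1023 0.1043]
side housing 2179 ((490.5517883300781, -289.47601318359375), (198.9619140625, 146.97573852539062), 13.157905578613281) 0.08077442474109164
side plate 1773 ((510.5186767578125, -287.419189453125), (112.17609405517578, 116.1872787475586), 13.3963623046875) 0.09767102885318124
side knob 370 [ 0.4567 -0.2508  0.1717] 0.0016775162891049043
top green 100 [ 0.4134 -0.273   0.1019] [ 413.5 -272.5] 11.7 [0.0987 0.1015 0.1036]
top red 112 [ 0.432  -0.3502  0.1018] [ 431.5 -350. ] 12.7 [0.0983 0.101  0.1035]
top housing 3363 ((492.9608459472656, -307.2965393066406), (198.81590270996094, 173.45834350585938), 13.361979484558105) 0.0793413762839521
top plate 2500 ((510.5977783203125, -290.64385986328125), (113.38453674316406, 112.0333480834961), 13.421618461608887) 0.09629426516875011
top knob 349 [ 0.4563 -0.253   0.1704] 0.0007092492549569325
```

View pics/v1.png

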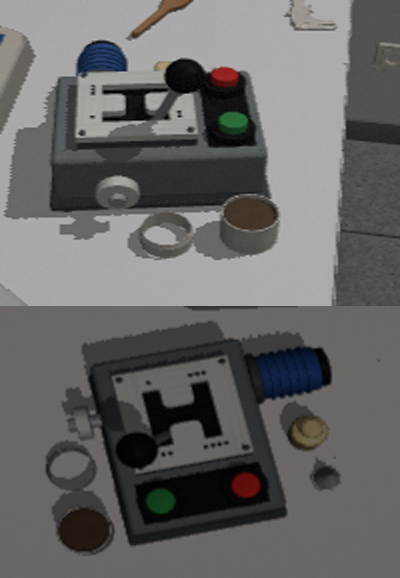

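View pics/side0.png

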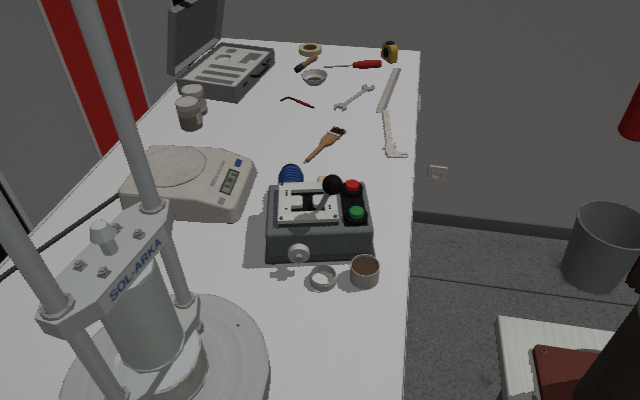

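```bash
python3 - <<'E'
from h import *
W=np.concatenate([np.load(f"/tmp/{c}.npy").reshape(-1,3) for c in("side","top")]); W=W[~np.isnan(W).any(1)]
for a in (.06,):
    q=W[(W[:,2]>a)&(W[:,0]>-.3)&(W[:,0]<1.2)&(abs(W[:,1])<.9)]
    H=np.full((36,30),-1.); i=((.9-q[:,1])/.05).astype(int).clip(0,35); j=((q[:,0]+.3)/.05).astype(int).clip(0,29)
    np.maximum.at(H,(i,j),q[:,2])
    print("x   "," ".join(f"{int(round((-.3+.05*k)*100)):3d}" for k in range(30)))
    for k in range(36): print(f"{.9-.05*k-.025:+.3f}"," ".join("  ." if h<0 else f"{int(h*100):3d}" for h in H[k]))
E
```

```text
x    -30 -25 -20 -15 -10  -5   0   5  10  15  20  25  30  35  40  45  50  55  60  65  70  75  80  85  90  95 100 105 110 115
+0.875   .   .   .   .   .   .   .   .   .   .   .   .   .   .   .   .   .   .   .   .   .   .   .   .   .   .   .   .   .   .
+0.825   .   .   .   .   .   .   .   .   .   .   .   .   .   .   .   .   .   .   .   .   .   .   .   .   .   .   .   .   .   .
+0.775   .   .   .   .   .   .   .   .   .   .   .   .   .   .   .   .   .   .   .   .   .   .   .   .   .   .   .   .   .   .
+0.725   .   .   .   .   .   .   .   .   .   .   .   .   .   .   .   .   .   .   .   .   .   .   .   .   .   .   .   .   .   .
+0.675   .   .   .   .   .   .   .   .   .   .   .   .   .   .   .   .   .   .   .   .   .   .   .   .   .   .   .   .   .   .
+0.625   .   .   .   .   .   .   .   .   .   .   .   .   .   .   .   .   .   .   .   .   .   .   .   .   .   .   .   .   .   .
+0.575   .   .   .   .   .   .   .   .   .   .   .   .   .   .   .   .   .   .   .   .   .   .   .   .   .   .   .   .   .   .
+0.525   .   .   .   .   .   .   .   .   .   .   .   .   .   .   .   .   .   .   .   .
[... 2896 characters left out ...]
.   .   .   .   .   .   .   .   .   .   8   8   .   .  33   .   .
-0.675   .   .   .   .   .   .   .   .   .   .   .   .   .   .   .   .   .   .   .   .   .   .   .   8   8   7   .  32   .   .
-0.725   .   .   .   .   .   .   .   .   .   .   .   .   .   .   .   .   .   .   .   .   .   .   .   .   8   8   .  31   .   .
-0.775   .   .   .   .   .   .   .   .   .   .   .   .   .   .   .   .   .   .   .   .   .   .   6   6   7   6   .  29   .   .
-0.825   .   .   .   .   .   .   .   .   .   .   .   .   .   .   .   .   .   .   .   .   .   .   .   .   6  26  26  28   .   .
-0.875   .   .   .   .   .   .   .   .   .   .   .   .   .   .   .   .   .   .   .   .   .   .   .   .   .  26  23  26   .   .
```

View pics/top0.png

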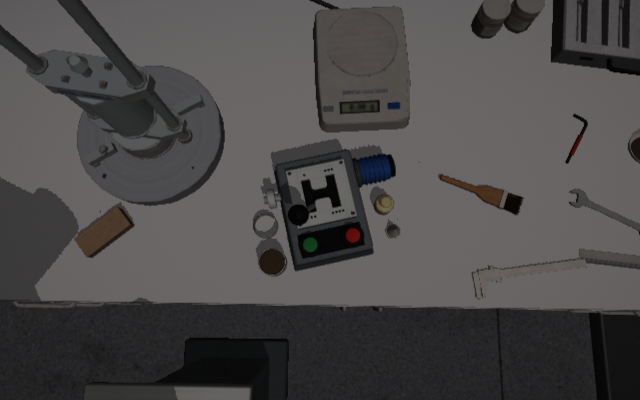

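```bash
python3 -m crank '[{"translation":[-7,-20,3],"turn":[0,0,-0.1],"jaw":0},{"translation":[-7,-20,3],"turn":[0,0,-0.2],"jaw":0},{"translation":[-7,-20,3],"turn":[0,0,-0.3],"jaw":0},{"translation":[-7,-20,3],"turn":[0,0,-0.4],"jaw":0},{"translation":[9,-38,3],"turn":[0,0,-0.5],"jaw":0},{"translation":[9,-38,3],"turn":[0,0,-0.6],"jaw":0},{"translation":[9,-38,3],"turn":[0,0,-0.7],"jaw":0},{"translation":[9,-38,3],"turn":[0,0,-0.8],"jaw":0},{"translation":[12,-56,3],"turn":[0,0,-0.873],"jaw":0},{"translation":[12,-56,3],"turn":[0,0,-0.873],"jaw":0},{"translation":[12,-56,3],"turn":[0,0,-0.873],"jaw":0},{"translation":[9,-76,3],"turn":[0,0,-0.873],"jaw":0},{"translation":[9,-76,3],"turn":[0,0,-0.873],"jaw":0},{"translation":[9,-76,3],"turn":[0,0,-0.873],"jaw":0},{"translation":[9,-76,3],"turn":[0,0,-0.873],"jaw":0},{"translation":[12.5,-82.4,3],"turn":[0,0,-0.873],"jaw":0},{"translation":[12.5,-82.4,3],"turn":[0,0,-0.873],"jaw":0},{"translation":[12.5,-82.4,3],"turn":[0,0,-0.873],"jaw":0}]' 20
cat >> h.py <<'E'
from scipy.optimize import least_squares
O=np.array([.5105,-.289,0]); a=.233; R=np.array([[np.cos(a),-np.sin(a),0],[np.sin(a),np.cos(a),0],[0,0,1]])
def knob(c,guess):
    p,d,K,T=look(c); W=cloud(d,K,T); v=p.max(2)
    g=O+R@np.array(guess)/1000
    m=(np.linalg.norm(W-g,axis=2)<.035)&(v<70)&(W[...,2]>.14); q=W[m]
    if len(q)<30: return p,None,len(q)
    f=least_squares(lambda x:np.linalg.norm(q-x,axis=1)-.018,q.mean(0)-[0,0,.01],loss="soft_l1",f_scale=.001)
    k=R.T@(f.x-O)*1000
    fo=np.arcsin(np.clip(k[0]/165,-1,1)); si=np.arcsin(np.clip(-k[1]/165/np.cos(fo),-1,1))
    print(c,len(q),"drive mm",k.round(1),"fore %.3f side %.3f"%(fo,si),"res %.2f"%(abs(f.fun).mean()*1000)); return p,k,len(q)
def tcp():
    s=env.state(); print("t",round(s["time_s"],2),"tcp world",s["position"].round(4) if hasattr(s["position"],"round") else s["position"],"drive mm",(R.T@(np.array(s["position"])-O)*1000).round(1),"F",np.round(s["force"],2),"w",round(s["grip_width"],4))
def mv(x,y): print("drive mm",(x,y),"-> cm",(R@[x,y,0]/10).round(2)[:2])
E
python3 - <<'E'
from h import *
tcp()
for c in("side","top"):
    p,k,n=knob(c,(-44,48,171)); cv2.imwrite(f"pics/{c}1.png",p[100:320,180:460,::-1])
    if k is None: print(c,n)
E
python3 -c "
import cv2,numpy as np
cv2.imwrite('pics/v2.png',cv2.resize(np.vstack([cv2.imread('pics/side1.png'),cv2.imread('pics/top1.png')]),None,fx=1.36,fy=1.36))"
```

```text
time_s: 3.25
position: [0.4053, -0.2647, 0.2521]
ee_rot: [0.554, 0.439, 0.555, -0.438]
force: [-0.5, 0.3, -0.1]
grip_width: 0.0006
t 3.25 tcp world [ 0.4053 -0.2647  0.2521] drive mm [-96.7  48.  252.1] F [-0.51  0.26 -0.06] w 0.0006
side 339 drive mm [-43.7  49.5 171.9] fore -0.268 side -0.316 res 1.08
top 0
```

View pics/v2.png

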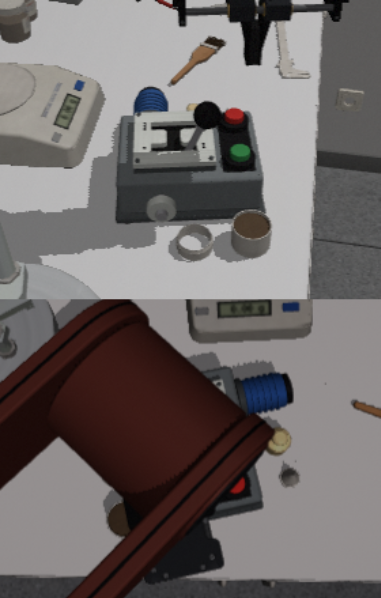

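```bash
python3 -m crank '[{"translation":[0,0,-5],"turn":[0,0,0],"jaw":0},{"translation":[0,0,-10.2],"turn":[0,0,0],"jaw":0},{"translation":[0,0,-10.2],"turn":[0,0,0],"jaw":0},{"translation":[1,0.24,-10.2],"turn":[0,0,0],"jaw":0},{"translation":[1.8,0.42,-10.2],"turn":[0,0,0],"jaw":0},{"translation":[2.6,0.61,-10.2],"turn":[0,0,0],"jaw":0},{"translation":[3.4,0.8,-10.2],"turn":[0,0,0],"jaw":0},{"translation":[4.2,1,-10.2],"turn":[0,0,0],"jaw":0},{"translation":[5.06,1.2,-10.2],"turn":[0,0,0],"jaw":0},{"translation":[5.06,1.2,-10.2],"turn":[0,0,0],"jaw":0}]'
python3 - <<'E'
from h import *
tcp()
p,k,n=knob("side",(-15,49,178)); print(n); cv2.imwrite("pics/v3.png",cv2.resize(p[120:280,220:440,::-1],None,fx=2,fy=2))
for y in (3,): pass
E
```

```text
time_s: 4.6
position: [0.4564, -0.2531, 0.1503]
ee_rot: [0.555, 0.438, 0.555, -0.438]
force: [-0.2, -0.4, 2.0]
grip_width: 0.0004
t 4.6 tcp world [ 0.4564 -0.2531  0.1503] drive mm [-44.4  47.4 150.3] F [-0.25 -0.39  2.04] w 0.0004
side 508 drive mm [-21.   52.3 177.6] fore -0.128 side -0.325 res 3.76
508
```

View pics/v3.png

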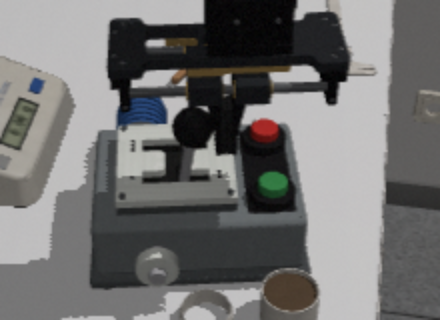

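```bash
cat >> h.py <<'E'
def proj(c,pt):
    m=imaging.camera_model(c);K=np.array(m["camera_matrix"]);T=np.linalg.inv(m["cam_to_world"])
    w=O+R@np.array(pt)/1000; q=K@(T[:3,:3]@w+T[:3,3]); return (q[:2]/q[2]).round(1)
def kp(f,c): return np.array([165*np.sin(f),-165*np.cos(f)*np.sin(c),20+165*np.cos(f)*np.cos(c)])
E
python3 - <<'E'
from h import *
for f in(-.27,-.15,-.1,-.05,0,.05): print(f,kp(f,-.315).round(1),proj("side",kp(f,-.315)))
p=cv2.imread("pics/side0.png"); m=(p[165:200,315:350].max(2)<60); ys,xs=np.nonzero(m); print("orig knob px",(xs.min()+xs.max())/2+315,(ys.min()+ys.max())/2+165, xs.min()+315,xs.max()+315,ys.min()+165,ys.max()+165)
E
```

```text
-0.27 [-44.   49.3 171.2] [332.3 184.6]
-0.15 [-24.7  50.5 175.1] [321.2 183.7]
-0.1 [-16.5  50.9 176.1] [316.5 183.5]
-0.05 [ -8.2  51.1 176.7] [311.7 183.5]
0 [  0.   51.1 176.9] [306.9 183.6]
0.05 [  8.2  51.1 176.7] [302.1 183.9]
orig knob px 332.0 187.0 315 349 175 199
```

```bash
python3 -m crank '[{"translation":[0.7,0.16,0],"turn":[0,0,0],"jaw":0},{"translation":[1.3,0.31,0],"turn":[0,0,0],"jaw":0},{"translation":[1.85,0.44,0],"turn":[0,0,0],"jaw":0},{"translation":[1.85,0.44,0],"turn":[0,0,0],"jaw":0},{"translation":[0.2,0.05,0],"turn":[0,0,0],"jaw":0}]'
python3 - <<'E'
from h import *
tcp()
p,k,n=knob("side",(3,51,177)); q=p[165:205,285:335].max(2)<60; cv2.imwrite("pics/v4.png",cv2.resize(p[140:240,260:400,::-1],None,fx=4,fy=4,interpolation=2))
for f in(-.05,0,.05): print(f,proj("side",kp(f,-.315)))
E
```

```text
time_s: 5.28
position: [0.4579, -0.2527, 0.1504]
ee_rot: [0.555, 0.438, 0.555, -0.438]
force: [0.5, 0.4, 0.5]
grip_width: 0.0003
t 5.28 tcp world [ 0.4579 -0.2527  0.1504] drive mm [-42.8  47.5 150.4] F [0.47 0.35 0.47] w 0.0003
side 339 drive mm [  2.7  51.5 177.6] fore 0.016 side -0.317 res 1.13
-0.05 [311.7 183.5]
0 [306.9 183.6]
0.05 [302.1 183.9]
```

View pics/v4.png

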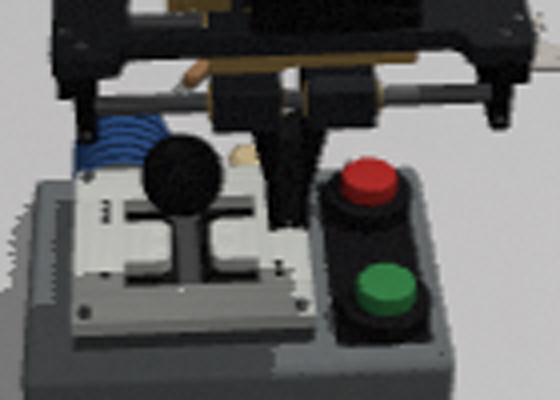

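```bash
python3 -m crank '[{"translation":[-1.07,4.52,1],"turn":[0,0,0],"jaw":0},{"translation":[-1.07,4.52,1],"turn":[0,0,0],"jaw":0},{"translation":[3.4,5.58,1],"turn":[0,0,0],"jaw":0},{"translation":[3.4,5.58,1],"turn":[0,0,0],"jaw":0},{"translation":[3.63,4.61,1],"turn":[0,0,0],"jaw":0},{"translation":[3.86,3.63,1],"turn":[0,0,0],"jaw":0},{"translation":[4.09,2.66,1],"turn":[0,0,0],"jaw":0},{"translation":[4.32,1.69,1],"turn":[0,0,0],"jaw":0},{"translation":[4.56,0.71,1],"turn":[0,0,0],"jaw":0},{"translation":[4.79,-0.26,1],"turn":[0,0,0],"jaw":0},{"translation":[5.02,-1.23,1],"turn":[0,0,0],"jaw":0},{"translation":[5.02,-1.23,1],"turn":[0,0,0],"jaw":0}]'
python3 - <<'E'
from h import *
tcp()
p,d,K,T=look("side"); cv2.imwrite("pics/v5.png",cv2.resize(p[140:240,260:400,::-1],None,fx=4,fy=4,interpolation=2))
for f in(-.05,0,.05): print(f,[proj("side",kp(f,c)) for c in(-.1,0,.05,.1)])
E
```

```text
time_s: 6.82
position: [0.508, -0.2662, 0.1603]
ee_rot: [0.555, 0.438, 0.554, -0.439]
force: [-0.2, -0.3, -0.4]
grip_width: 0.0006
t 6.83 tcp world [ 0.508  -0.2662  0.1603] drive mm [  2.8  22.8 160.3] F [-0.19 -0.25 -0.36] w 0.0006
-0.05 [array([311. , 168.1]), array([310.8, 162.3]), array([310.6, 159.7]), array([310.5, 157.3])]
0 [array([306.4, 168.2]), array([306.2, 162.3]), array([306.1, 159.8]), array([306. , 157.4])]
0.05 [array([301.7, 168.4]), array([301.6, 162.6]), array([301.5, 160. ]), array([301.5, 157.6])]
```

View pics/v5.png

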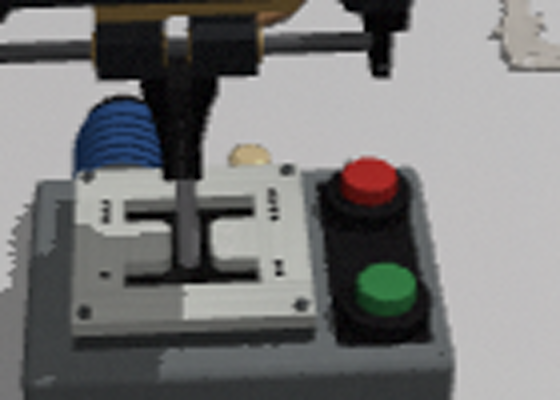

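```bash
python3 -m crank '[{"translation":[0.23,-0.97,0],"turn":[0,0,0],"jaw":0},{"translation":[0.46,-1.95,0],"turn":[0,0,0],"jaw":0},{"translation":[0.7,-2.92,0],"turn":[0,0,0],"jaw":0},{"translation":[0.9,-3.8,0],"turn":[0,0,0],"jaw":0},{"translation":[1.05,-4.41,0],"turn":[0,0,0],"jaw":0},{"translation":[1.05,-4.41,0],"turn":[0,0,0],"jaw":0}]'
python3 - <<'E'
from h import *
tcp()
E
python3 -m crank '[{"translation":[-0.46,1.95,0],"turn":[0,0,0],"jaw":0},{"translation":[-1.62,6.8,0],"turn":[0,0,0],"jaw":0},{"translation":[-5.5,5.87,0],"turn":[0,0,0],"jaw":0},{"translation":[-5.5,5.87,0],"turn":[0,0,0],"jaw":0}]'
python3 - <<'E'
from h import *
tcp()
p,k,n=knob("side",(3,-50,177)); cv2.imwrite("pics/v6.png",cv2.resize(p[130:240,260:400,::-1],None,fx=4,fy=4,interpolation=2))
for f in(-.05,0,.05): print(f,[proj("side",kp(f,c)) for c in(.2,.25,.3,.335)])
E
```

```text
time_s: 7.62
position: [0.5186, -0.3101, 0.1606]
ee_rot: [0.555, 0.439, 0.554, -0.439]
force: [-0.9, 0.7, 0.0]
grip_width: 0.001
t 7.62 tcp world [ 0.5186 -0.3101  0.1606] drive mm [  3.  -22.4 160.6] F [-0.94  0.67  0.04] w 0.001
time_s: 8.12
position: [0.4619, -0.249, 0.1607]
ee_rot: [0.555, 0.438, 0.555, -0.439]
force: [0.1, 0.1, -0.9]
grip_width: 0.0005
t 8.12 tcp world [ 0.4619 -0.249   0.1607] drive mm [-38.   50.1 160.7] F [ 0.07  0.06 -0.93] w 0.0005
side 107 drive mm [  2.6 -50.1 177.6] fore 0.016 side 0.309 res 0.92
-0.05 [array([310.3, 153.3]), array([310.2, 151.7]), array([310.1, 150.3]), array([310.1, 149.4])]
0 [array([305.8, 153.4]), array([305.8, 151.7]), array([305.7, 150.3]), array([305.7, 149.5])]
0.05 [array([301.4, 153.6]), array([301.4, 152. ]), array([301.4, 150.6]), array([301.4, 149.7])]
```

View pics/v6.png

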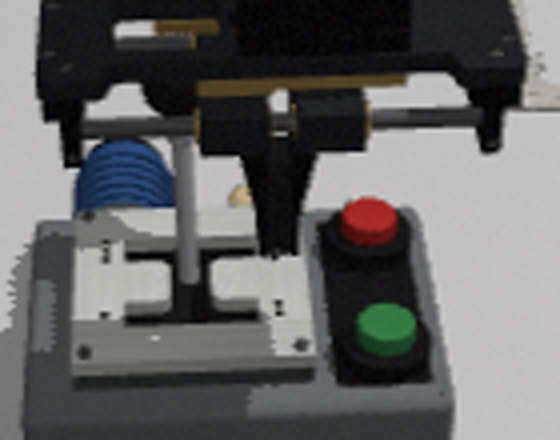

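```bash
python3 -m crank '[{"translation":[-0.7,-0.15,0],"turn":[0,0,0],"jaw":0},{"translation":[1.63,-9.89,-0.85],"turn":[0,0,0],"jaw":0},{"translation":[1.63,-9.89,-0.85],"turn":[0,0,0],"jaw":0},{"translation":[2.6,-9.66,-0.85],"turn":[0,0,0],"jaw":0},{"translation":[3.6,-9.42,-0.85],"turn":[0,0,0],"jaw":0},{"translation":[4.5,-9.21,-0.85],"turn":[0,0,0],"jaw":0},{"translation":[5.4,-8.99,-0.85],"turn":[0,0,0],"jaw":0},{"translation":[6.3,-8.78,-0.85],"turn":[0,0,0],"jaw":0},{"translation":[7.1,-8.59,-0.85],"turn":[0,0,0],"jaw":0},{"translation":[7.7,-8.45,-0.85],"turn":[0,0,0],"jaw":0},{"translation":[8.15,-8.34,-0.85],"turn":[0,0,0],"jaw":0},{"translation":[8.15,-8.34,-0.85],"turn":[0,0,0],"jaw":0}]'
python3 - <<'E'
from h import *
tcp()
p,k,n=knob("side",(50,-48,170)); 
print(n)
E
```

```text
time_s: 9.68
position: [0.5452, -0.3338, 0.152]
ee_rot: [0.555, 0.439, 0.555, -0.438]
force: [-0.8, 0.2, -0.3]
grip_width: 0.0008
t 9.68 tcp world [ 0.5452 -0.3338  0.152 ] drive mm [ 23.5 -51.6 152. ] F [-0.75  0.23 -0.29] w 0.0008
side 437 drive mm [ 44.1 -46.8 171.3] fore 0.271 side 0.299 res 3.71
437
```

```bash
python3 -m crank '[{"translation":[-2,-0.47,0],"turn":[0,0,0],"jaw":0},{"translation":[-6.6,-1.57,0],"turn":[0,0,0],"jaw":0},{"translation":[-6.6,-1.57,0],"turn":[0,0,0],"jaw":0}]'
python3 - <<'E'
from h import *
tcp()
p,k,n=knob("side",(52,-48,168)); print(n); cv2.imwrite("pics/v7.png",cv2.resize(p[130:240,250:400,::-1],None,fx=4,fy=4,interpolation=2))
for f in(.26,.29,.32): print(f,proj("side",kp(f,.31)))
E
```

```text
time_s: 10.1
position: [0.477, -0.3504, 0.1521]
ee_rot: [0.554, 0.439, 0.554, -0.439]
force: [-0.4, -0.4, -0.3]
grip_width: 0.0002
t 10.1 tcp world [ 0.477  -0.3504  0.1521] drive mm [-46.8 -52.  152.1] F [-0.37 -0.44 -0.33] w 0.0002
side 276 drive mm [ 49.8 -47.6 170.4] fore 0.307 side 0.307 res 1.03
276
0.26 [283.5 153.6]
0.29 [281.  154.4]
0.32 [278.5 155.2]
```

View pics/v7.png

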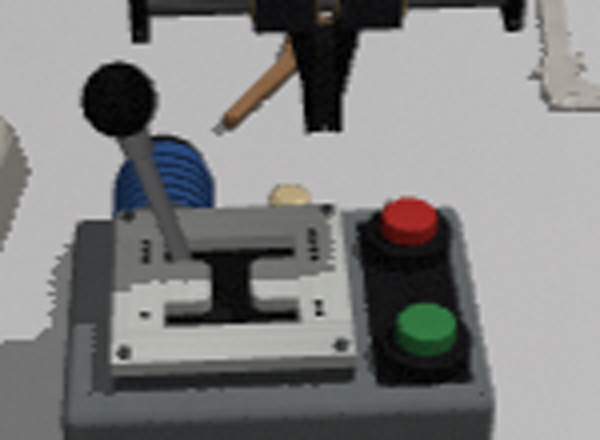

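```bash
python3 -m crank '[{"translation":[3,0.9,0],"turn":[0,0,0],"jaw":0},{"translation":[6,1.7,0],"turn":[0,0,0],"jaw":0},{"translation":[6.7,1.9,0],"turn":[0,0,0],"jaw":0},{"translation":[6.97,1.96,0],"turn":[0,0,0],"jaw":0},{"translation":[6.97,1.96,0],"turn":[0,0,0],"jaw":0}]'
python3 - <<'E'
from h import *
tcp()
E
python3 -m crank '[{"translation":[-2,-0.47,0],"turn":[0,0,0],"jaw":0},{"translation":[-7,-1.66,0],"turn":[0,0,0],"jaw":0},{"translation":[-7,-1.66,4],"turn":[0,0,0],"jaw":0},{"translation":[-7,-1.66,4],"turn":[0,0,0],"jaw":0}]'
python3 - <<'E'
from h import *
tcp()
p,k,n=knob("side",(52,-48,168)); print(n)
s=np.array(env.state()["position"]); print("to button cm",(np.array([.4136,-.271,.102])-s)*100)
E
```

```text
time_s: 10.78
position: [0.5483, -0.3301, 0.152]
ee_rot: [0.555, 0.439, 0.555, -0.439]
force: [-1.1, -0.7, 0.6]
grip_width: 0.0002
t 10.78 tcp world [ 0.5483 -0.3301  0.152 ] drive mm [ 27.3 -48.7 152. ] F [-1.11 -0.66  0.58] w 0.0002
time_s: 11.28
position: [0.4794, -0.3487, 0.1959]
ee_rot: [0.557, 0.439, 0.552, -0.439]
force: [-1.1, -1.1, 0.6]
grip_width: 0.0001
t 11.28 tcp world [ 0.4794 -0.3487  0.1959] drive mm [-44.1 -50.9 195.9] F [-1.08 -1.11  0.63] w 0.0001
side 277 drive mm [ 53.6 -47.2 169.4] fore 0.331 side 0.307 res 1.07
277
to button cm [-6.55215468  7.69231845 -9.22142886]
```

```bash
python3 -m crank '[{"translation":[-6.55,7.7,-2],"turn":[0,0,0],"jaw":0},{"translation":[-6.55,7.7,-2],"turn":[0,0,0],"jaw":0},{"translation":[-6.55,7.7,-7],"turn":[0,0,0],"jaw":0},{"translation":[-6.55,7.7,-8.4],"turn":[0,0,0],"jaw":0},{"translation":[-6.55,7.7,-9],"turn":[0,0,0],"jaw":0},{"translation":[-6.55,7.7,-9.4],"turn":[0,0,0],"jaw":0},{"translation":[-6.55,7.7,-9.4],"turn":[0,0,0],"jaw":0}]'
python3 - <<'E'
from h import *
tcp()
p,d,K,T=look("side"); cv2.imwrite("pics/v8.png",cv2.resize(p[150:250,300:420,::-1],None,fx=4,fy=4,interpolation=2))
E
```

```text
time_s: 12.2
position: [0.4138, -0.2702, 0.099]
ee_rot: [0.555, 0.438, 0.554, -0.439]
force: [-1.5, 1.1, 4.1]
grip_width: 0.0002
t 12.2 tcp world [ 0.4138 -0.2702  0.099 ] drive mm [-89.8  40.6  99. ] F [-1.47  1.1   4.1 ] w 0.0002
```

View pics/v8.png

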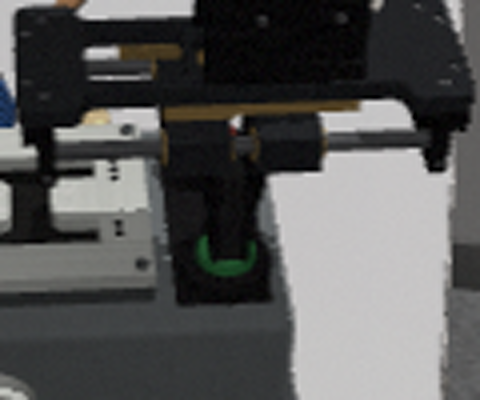

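```bash
for i in 1 2; do python3 -m crank '[{"translation":[0,0,-0.2],"turn":[0,0,0],"jaw":0},{"translation":[0,0,-0.2],"turn":[0,0,0],"jaw":0}]' | grep -E "posi|force"; done
```

```text
position: [0.4138, -0.2703, 0.0968]
force: [-0.4, 0.9, 5.5]
position: [0.4139, -0.2703, 0.0962]
force: [-4.9, 2.9, 16.4]
```

```bash
python3 -m crank '[{"translation":[0,0,-0.05],"turn":[0,0,0],"jaw":0},{"translation":[0,0,-0.05],"turn":[0,0,0],"jaw":0}]' | grep force; python3 -m crank '[{"translation":[0,0,1],"turn":[0,0,0],"jaw":0},{"translation":[0,0,5],"turn":[0,0,0],"jaw":0},{"translation":[0,0,11],"turn":[0,0,0],"jaw":0},{"translation":[-3,3,15],"turn":[0,0,0],"jaw":0},{"translation":[-5,10,15],"turn":[0,0,0],"jaw":0},{"translation":[-5,15,15],"turn":[0,0,0],"jaw":0},{"translation":[-5,21,15],"turn":[0,0,0],"jaw":0},{"translation":[-5,21,15],"turn":[0,0,0],"jaw":0}]'
python3 - <<'E'
from h import *
tcp()
ims=[]
for c in("side","top"):
    p,k,n=knob(c,(52,-48,168)); print(n); ims.append(p[120:300,220:420,::-1])
    d=imaging.read_camera(c)[1]; m=imaging.camera_model(c); W=cloud(d,np.array(m["camera_matrix"]),np.array(m["cam_to_world"])); q=p.astype(int)
    z=W[...,2]; g=(q[...,1]>q[...,0]+40)&(q[...,1]>q[...,2]+30)&(z>.085)&(z<.12); r=(q[...,0]>q[...,1]+60)&(q[...,0]>q[...,2]+60)&(z>.085)&(z<.12)&(W[...,1]<-.3)
    print(c,[np.percentile(z[m],[50,95]).round(4) if m.any() else None for m in(g,r)])
cv2.imwrite("pics/v9.png",cv2.resize(np.hstack(ims),None,fx=2,fy=2))
E
```

```text
force: [-4.9, 5.0, 19.0]
time_s: 14.0
position: [0.363, -0.0561, 0.2434]
ee_rot: [0.556, 0.437, 0.556, -0.436]
force: [-0.2, -0.3, 0.3]
grip_width: 0.0004
t 14.0 tcp world [ 0.363  -0.0561  0.2434] drive mm [-89.7 260.7 243.4] F [-0.16 -0.27  0.29] w 0.0004
side 260 drive mm [ 53.8 -47.3 169.6] fore 0.332 side 0.308 res 0.79
260
side [array([0.0997, 0.1024]), array([0.1024, 0.118 ])]
top 359 drive mm [ 52.6 -49.3 167.5] fore 0.324 side 0.320 res 1.38
359
top [array([0.1015, 0.104 ]), array([0.1009, 0.1038])]
```

View pics/v9.png

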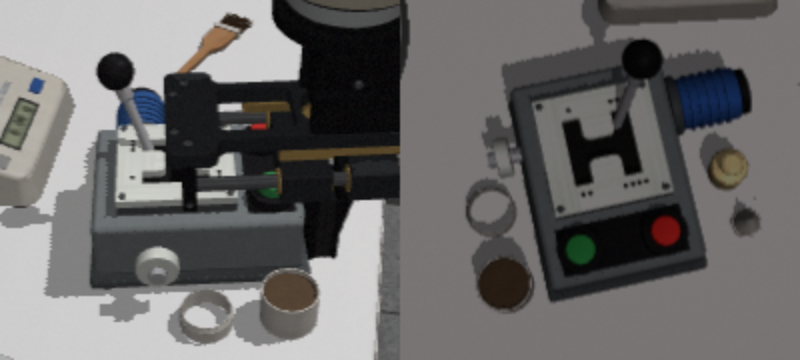

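The pictures show the lever in the far right slot with three pips, both buttons up, the loose things where they were, and the arm clear of everything. I'm handing in.

```bash
python3 -c "
from bench import env; print(env.finish_job())"
```

```text
the job is handed in; nothing more can be done
None
```

I pushed the lever with closed fingers from the second slot, through the cross passage, and forward until it was fully home in the third slot. I then pressed the green button to its stop and released it, and handed the job in at about 14 s.

**Lever:** the last two camera views put lever_fore at 0.332 (side) and 0.324 (top), and lever_side at 0.308 and 0.320. Home is anything over 0.28. The first forward push only reached about 0.307, so I gave it a short second push to the stop. In the cross passage lever_fore read 0.016 before and after crossing. The finger hid the knob during the crossing itself, but nothing suggests the lever dipped into the fourth slot.

**Green button:** about 5.5 N was needed near the bottom of its travel. The force then rose to 16–19 N with almost no further movement, so I take it as bottomed. Afterwards the top view shows its top back at its original height, about 102 mm. In the side view the gripper partly covered both buttons, so I relied on the top view for that check.

**Surroundings:** I did not touch the red button; its top reads about the same height as at the start. In the last pictures the weight, cone, ring and cup look unmoved. The largest vertical force I read was 19 N, during the button press.

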